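# Set and start the glue timer

### The job

Set the glue timer and then start it: turn its sprung knob until the white pointer line lines up with the orange marker tab on the dial, pressing down on the knob as you turn, because the timer is light and would otherwise spin on its mat; then push the green start key fully down so that it stays in. In the end the timer must still sit straight inside the yellow outline on the mat; leave the wood blocks, the glue bottle and the sanding block where they are.

Things in the scene. Friction and masses are not known exactly. Their poses are not given: they have to be found in the camera images.
- timer: Free-standing grey timer box, 150 (x) x 120 (y) x 44 mm high, four rubber feet, about 0.3 kg. Origin: centre of its underside, on the mat; +z up, +x from the green key to the dial. The dial's vertical axis is at x = +18 mm, y = 0. Unpressed, it grips the mat with at most 0.17 N m, less than the knob's friction, so it spins with the knob; with a steady 9 to 14 N down on the knob it stays still.
- mat: Black rubber mat, 240 (x) x 200 (y) x 3 mm, fixed on the bench; in its middle a yellow outline 6.5 mm outside the timer's footprint. Origin: centre of its underside. At the start the timer is centred in the outline, its axes parallel to the mat's.
- knob_grip (a point): Middle of the knob's grip bar, on the dial's axis, 73.5 mm above the timer's underside when unpressed. +x runs along the bar to the end with the white pointer line and turns with the knob. Black knob: a round skirt disc 68 mm across, upper face 11.5 mm below this point, and on it an upright bar 52 long, 14 wide, 25 mm high. Fingertips beside the bar can stand on the disc and press it down.
- knob (a joint): Angle of the knob (rad), clockwise seen from above, 0 when the pointer points along the timer's +x; range 0 to 3.4. Friction 0.28 N m; it stays where it is left.
- knob_press (a joint): How far the knob is pushed down against its spring (m), 0 to 0.008; it needs 3.75 N to start and 1.25 N more per mm (13.75 N at the stop), and springs back up when released. It can be turned at any depth.
- marker_tab (a point): Middle of the orange marker tab (16 mm long, 11 mm wide) on the dial, 47.5 mm from the dial's axis, 46.5 mm above the timer's underside. Its +x points outward from the dial's axis. It cannot be moved by touch.
- marker (a joint): Angle of the orange marker (rad), counted like the knob's: when the two are equal, the pointer lines up with the tab. It is always 0.5 to 1.5 rad clockwise of the knob at the start.
- key_top (a point): Centre of the top face of the green start key, 24 (x) x 36 (y) mm, at x = -55 mm, y = 0 of the timer and 54 mm above its underside while up; its top stands 10 mm proud of the housing, 8.5 mm proud of its bezel.
- start_key (a joint): How far the start key is pushed down (m): 0 up, 0.006 fully down. It moves at about 4 N and stays where it is left.
- upper_mid (a point): Centre of the small wood block (40 x 80 x 40 mm) that lies on the larger one: two pieces just glued. To be left alone.
- lower_mid (a point): Centre of the larger wood block (55 x 110 x 33 mm) under it, on the bench to the left of the mat. To be left alone.
- glue_mid (a point): Centre of the white glue bottle with an orange cap (52 mm across, 150 mm high) beyond the mat. To be left alone.
- sander_mid (a point): Centre of the black sanding block (68 x 112 x 36 mm) on the bench to the right of the mat. To be left alone.

How it is judged:
On the way, in this order (a step that is already met when the one before it is completed fails the run):
1. the pointer is lined up with the orange marker, the timer still straight in its outline (angle between the x axis of knob_grip and the x axis of marker_tab, either way round below 0.12 rad and angle between the x axis of timer and the x axis of mat, either way round below 0.1 rad and horizontal distance between timer and mat below 0.012 m and angle between timer's own z axis and vertical below 0.05 rad), for 0.2 s.
2. the start key is pushed down (value of joint start_key above 0.0045 m), for 0.2 s.
At the end, for the whole second after the job is handed in: The pointer is within 0.12 rad (7 degrees) of the orange marker, the start key is at least 4.5 mm down, the knob is released (sprung up to within 2 mm), and the timer is at rest, flat, within 12 mm of the mat's centre and 0.10 rad (6 degrees) of the mat's direction (all of step 1 and value of joint start_key above 0.0045 m and value of joint knob_press below 0.002 m and linear speed of timer below 0.02 m/s); the robot touches nothing.
It fails at once if the glued blocks are disturbed (distance of upper_mid from where it was at the start of the episode above 0.02 m).
It fails at once if the glued blocks are disturbed (distance of lower_mid from where it was at the start of the episode above 0.02 m).
It fails at once if the glue bottle is moved or knocked over (distance of glue_mid from where it was at the start of the episode above 0.03 m).
It fails at once if the sanding block is moved (distance of sander_mid from where it was at the start of the episode above 0.03 m).
It also fails if it takes over 45 s, if anything falls off the work surface, if the arm or the gripper's body presses on something with over 40 N, if the wrist force passes 120 N, or if a joint passes its speed limit or range.

### The arm

A 6-joint arm with a two-finger parallel gripper is mounted at the origin on a cart in front of the work surface, level with it; the furniture and walls round the work are solid. World frame = base frame: x ahead of the robot, y to its left, z up, the work surface at z = 0. Lengths are in m, angles in rad, forces in N, time in s.
With the tool pointing down it reaches from about 0.15 to 0.775 m from the base axis. Payload 6.1 kg.
Tool frame: the origin (TCP) lies on the centre line of the jaws, within the pads' length; the fingertips stand 22 mm ahead of it and the grasp point (between the pads) lies 3 mm ahead of it; z points along the fingers, y is the line along which they close (so a half turn about z gives the same grasp; the last joint's range is limited). The gripper opens to 85 mm and grips with 20 to 120 N. Pads are 22 mm wide; open, the fingers measure 114 mm over their backs; the gripper's body (76 mm by 85 mm) begins 54 mm behind the grasp point. The pads swing forward as they close: fully open they stand 13 mm farther back than shut.
Start: joints at [1.102, 0.126, -0.04, 1.405, 0, 1.571], TCP at [0.237, 0.468, 0.253] pointing down, gripper open.
Joint ranges: [-2.72, 2.72], [-0.95, 1.95], [-1.27, 1.35], [-1.78, 2.02], [-1.46, 1.47], [-3.14, 3.14]. Speed limits (rad/s): [2.39, 2.39, 3.01, 3.14, 3.14, 3.14].

### API

Orientations are given as [roll, pitch, yaw] about the fixed x, y, z axes, in that order (R = Rz(yaw) Ry(pitch) Rx(roll)).
In Python, from plant import env gives the robot as it stands. The module is installed in compiled form; this text tells all that it offers.
- The arm moves only by the tool carry_out, never from a script. Its argument "increments" is a list of rows, each a list of 7 numbers: the shift along the tool's x, y, z scaled (see below), then the turn, a rotation vector about the tool's x, y, z scaled (see below), then the opening, from 0 (shut) to 1 (fully open). A call has 1 to 8 rows; each row shifts and turns the commanded pose from where the row before left it, along the tool's axes as they then stand; what a row does not reach is not made up. The controller multiplies each number of a shift by 0.1 m and each number of a turn by 360 degrees. A row lasts 1/8 s, in which the tool goes at most 62.5 mm and 10.7 degrees, less where a joint would pass 70% of its speed; a pose out of reach is approached as far as the arm can. A call with a number of a shift or a turn outside -1 to 1 is refused whole. A call with a gripper value outside its range is refused whole. The fingers move at their own pace and stop on an object; "squeeze" is the grip in N (left out, the last holds). Time passes only in rows, so rows that do not move let the fingers close. It gives the time, the measured TCP pose, the force, the opening and the grip force at its end, in the units of the state.
- env.sense(): the state, without advancing time (a new reading comes with each control period).
- env.grab_frame(name): name is "side" or "top" or "wrist"; returns a dict with "frame" (480x640x3 uint8, red, green, blue), "fx", "fy", "cx", "cy" (pixels), "R" (3x3) and "t" (3): a world point X has camera coordinates R X + t. Camera axes: x right, y down, z forward; pixel columns grow to the right and rows downward; lengths in m; the calibration is good to about 2 mm. A picture is of the moment at which its call begins. There is no depth.
- env.close_job(): hands the job in; it is judged then, once.
The state is a dict: "time_s": time; "joints": joint angles; "dq": joint speeds; "joint_torque": joint torques, N m; "tool_pos": TCP position; "ee_rot": TCP orientation; "wrist_force": force on the tool from outside, world axes, zero at the start; "ft_torque": the same for the moment, N m; "width": opening from 0.0 (shut) to 1.0 (fully open); "finger_force": force on a finger pad.
Only numpy, scipy, OpenCV 4.12 (cv2) and the standard library are available. Lean on these libraries where they do the work, as an engineer would, in place of code of your own. Each camera call takes 0.05 s, during which the arm holds its last target. There are 200 camera calls.

## Working session

There is one attempt and no reset: what is moved stays moved. The work goes in short steps, Python scripts to look and compute and a tool call to move; the robot and the scene stay as the last step left them, time stands still between calls to the robot, and variables do not carry over. Pictures are saved under pics/ and viewed, at most 10 in all, crops included, and the job is handed in when it is done.

Besides the shell and the picture viewer there is one more tool, called after "Emit:" as name(argument=value, ...) on one line, values as JSON. carry_out: Moves the arm, as the interface text tells. Shifts and turns lie within -1 to 1; 1 stands for 0.1 m of shift or 360 degrees of turn. Its arguments: {"type":"object","properties":{"increments":{"type":"array","items":{"type":"array","items":{"type":"number"}}},"squeeze":{"type":"number"}},"required":["increments"]}

```bash
mkdir -p pics
cat > h.py <<'E'
import numpy as np, cv2, json
from plant import env
def snap(name, fn):
    f=env.grab_frame(name); cv2.imwrite(fn, f["frame"][:,:,::-1])
    np.savez(fn.replace('.png','.npz'), **f); return f
def pix2z(f,u,v,z):
    R=np.array(f["R"]);t=np.array(f["t"])
    d=R.T@np.array([(u-f["cx"])/f["fx"],(v-f["cy"])/f["fy"],1]); c=-R.T@t
    return c+d*(z-c[2])/d[2]
def proj(f,X):
    p=np.array(f["R"])@np.array(X)+np.array(f["t"]); return [float(f["fx"]*p[0]/p[2]+f["cx"]),float(f["fy"]*p[1]/p[2]+f["cy"])]
E
python3 - <<'E'
from h import *
s=env.sense(); print(s)
snap("top","pics/top1.png"); snap("side","pics/side1.png")
E
```

```text
{'time_s': 0.0, 'joints': array([ 1.10199929e+00,  1.26393857e-01, -4.06125714e-02,  1.40540691e+00,
        3.07823372e-05,  1.57080804e+00]), 'dq': array([ 0.00035317,  0.00087109,  0.00011414,  0.00014138, -0.00179054,
       -0.00064803]), 'joint_torque': array([-6.01835272e-04, -4.35916328e+01,  3.52921879e+01,  1.74788438e-02,
       -3.58578302e-05, -2.19743652e-05]), 'tool_pos': array([0.23702445, 0.468027  , 0.25251909]), 'ee_rot': array([-3.13997565e+00, -3.07633589e-05,  2.67278386e+00]), 'wrist_force': array([ 0.12436361, -0.33714229, -0.23652577]), 'ft_torque': array([-0.01268484,  0.02238359, -0.02332242]), 'finger_force': 0.0, 'width': 0.9981878034750308}
```

View pics/top1.png

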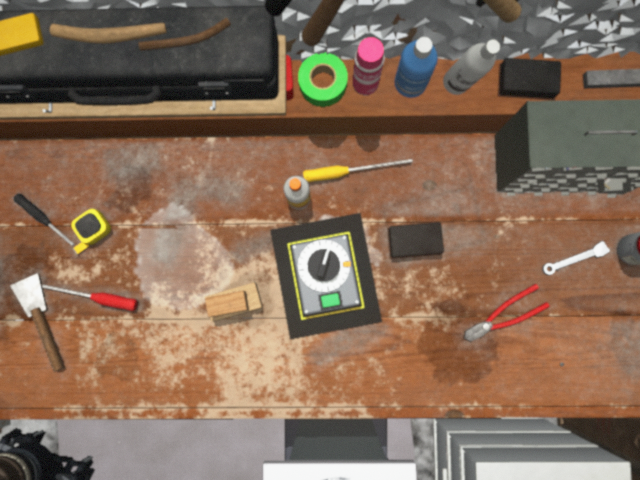

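View pics/side1.png

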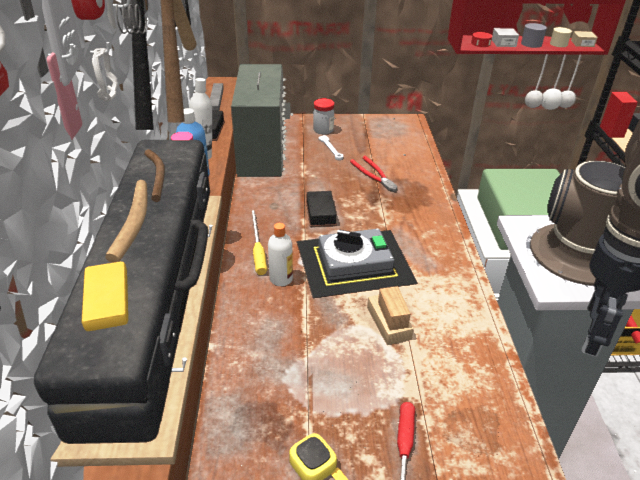

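The top view shows the mat around (326,276), with the green key at (330,300), the knob at (324,264) and the orange tab at about (347,264). I'll enlarge that area.

Run:
```python
from h import *
f=np.load("pics/top1.npz"); im=cv2.imread("pics/top1.png")[205:345,260:400]
cv2.imwrite("pics/crop1.png",cv2.resize(im,(588,588),interpolation=cv2.INTER_CUBIC))
for n,u,v,z in [("matTL",272,229,.003),("matTR",360,214,.003),("matBR",382,322,.003),("matBL",292,339,.003),("knob",324,264,.0765),("key",330,300,.057)]: print(n,pix2z(f,u,v,z).round(4))
```

```text
matTL [0.6416 0.1394 0.003 ]
matTR [ 0.6724 -0.0517  0.003 ]
matBR [ 0.44   -0.0948  0.003 ]
matBL [0.4055 0.0966 0.003 ]
knob [0.559  0.0266 0.0765]
key [0.4866 0.0152 0.057 ]
```

View pics/crop1.png

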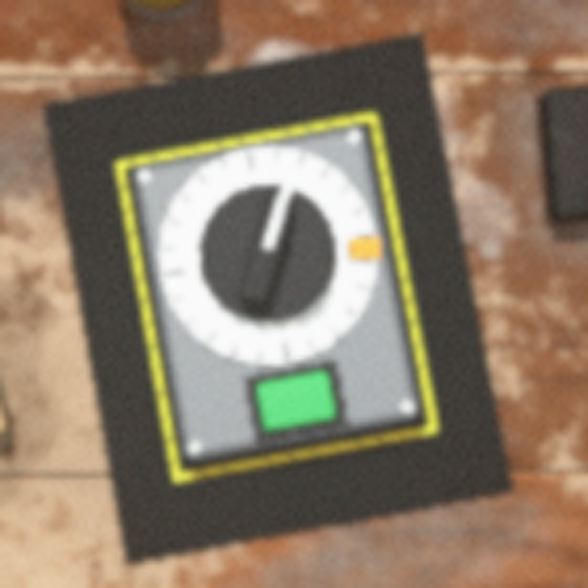

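```bash
cat >> h.py <<'E'
from scipy.spatial.transform import Rotation as Ro
def plan(pos, yaw, n, grip=1.0):
    s=env.sense(); R0=Ro.from_euler('xyz',s["ee_rot"]); R1=Ro.from_euler('xyz',[np.pi,0,yaw])
    rv=(R0.inv()*R1).as_rotvec()/n; d=(np.array(pos)-s["tool_pos"])/n; R=R0; rows=[]
    for i in range(n):
        rows.append([round(float(x),3) for x in np.r_[R.inv().apply(d)/.1, rv/(2*np.pi)]]+[grip]); R=R*Ro.from_rotvec(rv)
    print("from",s["tool_pos"].round(4),s["ee_rot"].round(3),"mm/row",np.linalg.norm(d)*1e3,"deg/row",np.degrees(np.linalg.norm(rv)))
    for r in rows: print(r)
E
python3 - <<'E'
from h import *
f=np.load("pics/top1.npz")
C=lambda u,v:(260+u/4.2-.4,205+v/4.2-.4)
P=lambda u,v,z:pix2z(f,*C(u,v),z)
m=[P(*p,.003) for p in [(46,105),(422,37),(511,487),(130,562)]]
print("mat c",np.mean(m,0),"yaws",[np.arctan2(*(a-b)[1::-1]) for a,b in [(m[0],m[3]),(m[1],m[2])]],np.arctan2(-(m[0]-m[1])[0],(m[0]-m[1])[1]))
a,b=P(287,190,.09),P(258,300,.09); print("bar",a,b,(a+b)/2,"yaw",np.arctan2(*(a-b)[1::-1]))
t=P(365,247,.0495); d=P(268,254,.0495); print("tab",t,"dialc",d)
print("key",P(296,400,.057))
w=env.grab_frame("wrist"); R,t=np.array(w["R"]),np.array(w["t"]); s=env.sense()
T=Ro.from_euler('xyz',s["ee_rot"]).as_matrix()
print("cam in tool",T.T@(-R.T@t-s["tool_pos"]),"\n",R@T,w["fx"])
plan([.557,.026,.25],2.88,10)
E
```

```text
mat c [0.5409487  0.02428616 0.003     ] yaws [np.float64(0.18139101600715649), np.float64(0.17764895584494833)] 0.1700660242294799
bar [0.58645576 0.01834909 0.09      ] [0.53401524 0.0326349  0.09      ] [0.5602355  0.02549199 0.09      ] yaw -0.26596545084288514
tab [ 0.56185794 -0.01971926  0.0495    ] dialc [0.55882789 0.02810416 0.0495    ]
key [0.48695875 0.01501006 0.057     ]
cam in tool [ 0.07551447  0.00065743 -0.12017423] 
 [[ 1.51566594e-03  9.99998830e-01 -2.07469595e-04]
 [-9.55593417e-01  1.38722383e-03 -2.94685082e-01]
 [-2.94684450e-01  6.44900722e-04  9.55594401e-01]] 377.1437054255669
from [0.237  0.4681 0.2527] [-3.14  -0.     2.673] mm/row 54.57450704213071 deg/row 1.1869114270518373
[-0.485, -0.25, 0.003, -0.0, -0.0, -0.003, 1.0]
[-0.48, -0.26, 0.003, -0.0, -0.0, -0.003, 1.0]
[-0.474, -0.27, 0.003, -0.0, -0.0, -0.003, 1.0]
[-0.469, -0.28, 0.003, -0.0, -0.0, -0.003, 1.0]
[-0.463, -0.289, 0.003, -0.0, -0.0, -0.003, 1.0]
[-0.457, -0.299, 0.003, -0.0, -0.0, -0.003, 1.0]
[-0.45, -0.308, 0.003, -0.0, -0.0, -0.003, 1.0]
[-0.444, -0.317, 0.003, -0.0, -0.0, -0.003, 1.0]
[-0.437, -0.326, 0.003, -0.0, -0.0, -0.003, 1.0]
[-0.43, -0.335, 0.003, -0.0, -0.0, -0.003, 1.0]
```

Emit:
carry_out(increments=[[-0.485,-0.25,0,0,0,-0.003,1],[-0.48,-0.26,0,0,0,-0.003,1],[-0.475,-0.27,0,0,0,-0.003,1],[-0.47,-0.28,0,0,0,-0.003,1],[-0.46,-0.29,0,0,0,-0.003,1],[-0.455,-0.3,0,0,0,-0.003,1],[-0.45,-0.31,0,0,0,-0.003,1],[-0.445,-0.315,0,0,0,-0.003,1]])

```text
time_s: 1.15
tool_pos: [0.4912, 0.1111, 0.2532]
ee_rot: [3.142, -0.0, 2.824]
wrist_force: [0.9, 0.2, -0.0]
width: 1.0
finger_force: 0.0
```

Run:
```python
from h import *
plan([.5587,.0275,.22],2.876,4)
```

```text
from [0.4912 0.1111 0.2532] [ 3.142 -0.     2.824] mm/row 28.125418758460242 deg/row 0.7435850420198251
[-0.226, -0.146, 0.083, 0.0, -0.0, -0.002, 1.0]
[-0.224, -0.149, 0.083, 0.0, -0.0, -0.002, 1.0]
[-0.222, -0.152, 0.083, 0.0, -0.0, -0.002, 1.0]
[-0.22, -0.155, 0.083, 0.0, -0.0, -0.002, 1.0]
```

Emit:
carry_out(increments=[[-0.226,-0.146,0.083,0,0,-0.002,1],[-0.224,-0.149,0.083,0,0,-0.002,1],[-0.222,-0.152,0.083,0,0,-0.002,1],[-0.22,-0.155,0.083,0,0,-0.002,1],[0,0,0,0,0,0,1]])

```text
time_s: 1.78
tool_pos: [0.5582, 0.0278, 0.2187]
ee_rot: [-3.141, -0.002, 2.872]
wrist_force: [-0.2, 0.1, 0.6]
width: 0.996
finger_force: 0.0
```

Run:
```python
from h import *
print(env.sense()["tool_pos"],env.sense()["ee_rot"])
snap("wrist","pics/w1.png")
```

```text
[0.55822595 0.02784104 0.21869902] [-3.14082846e+00 -2.09070322e-03  2.87162187e+00]
```

View pics/w1.png

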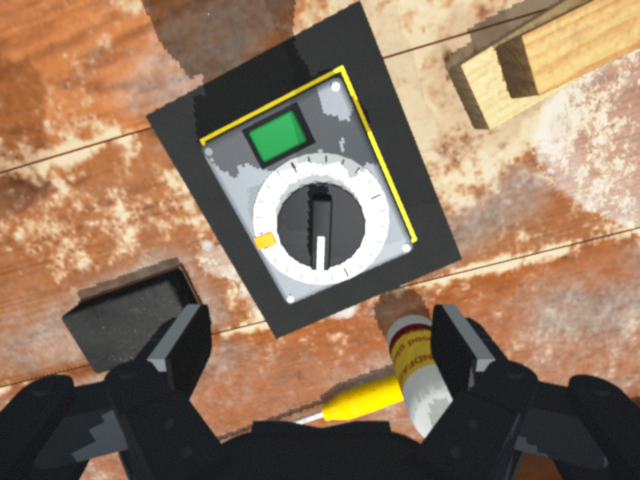

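The wrist view shows the bar from (321,194) to the pointer end at (320,270). The dial ring is centred near (321,220), the tab is at (265,241) and the key is at (279,136).

Run:
```python
from h import *
f=np.load("pics/w1.npz")
a,b=pix2z(f,320,269,.09),pix2z(f,321,195,.09); print("bar",a,b,(a+b)/2,np.linalg.norm(a-b),"yaw",np.arctan2(*(a-b)[1::-1]))
hsv=cv2.cvtColor(f["frame"],cv2.COLOR_RGB2HSV)
m=cv2.inRange(hsv[200:280,240:290],(10,150,150),(25,255,255)); ys,xs=np.nonzero(m); u,v=xs.mean()+240,ys.mean()+200
t=pix2z(f,u,v,.0495);print("tab",u,v,t,len(xs))
for c in [(.5587,.0275),tuple(((a+b)/2)[:2])]: print(c,"tab yaw",np.arctan2(t[1]-c[1],t[0]-c[0]),np.hypot(t[1]-c[1],t[0]-c[0]))
for n,z in [("disc",.065),("top",.09)]: print(n,proj(f,[.5587,.0275,z]))
m=[pix2z(f,*p,.003) for p in [(148,116),(360,2),(461,259),(277,338)]]; print("mat",np.mean(m,0), [np.arctan2(*(q-r)[1::-1]) for q,r in [(m[3],m[0]),(m[2],m[1])]])
print("key",pix2z(f,279,136,.057))
crop=f["frame"][150:300,220:420,::-1]; cv2.imwrite("pics/c2.png",cv2.resize(crop,(800,600),interpolation=cv2.INTER_CUBIC))
```

```text
bar [0.58168828 0.02176699 0.09      ] [0.53076662 0.03649106 0.09      ] [0.55622745 0.02912902 0.09      ] 0.05300767737298876 yaw -0.2814745519331001
tab 262.8775510204082 240.44897959183675 [ 0.56129222 -0.0203878   0.0495    ] 49
(0.5587, 0.0275) tab yaw -1.5167179029088527 0.047957910148154224
(np.float64(0.5562274469541257), np.float64(0.02912902443229416)) tab yaw -1.4688668369426976 0.04977517459404385
disc [319.3002192009343, 227.37604175720082]
top [319.159940143513, 237.0213502550865]
mat [0.54155264 0.02626792 0.003     ] [np.float64(0.17642426790293964), np.float64(0.177663389236279)]
key [0.48710199 0.01702917 0.057     ]
```

View pics/c2.png

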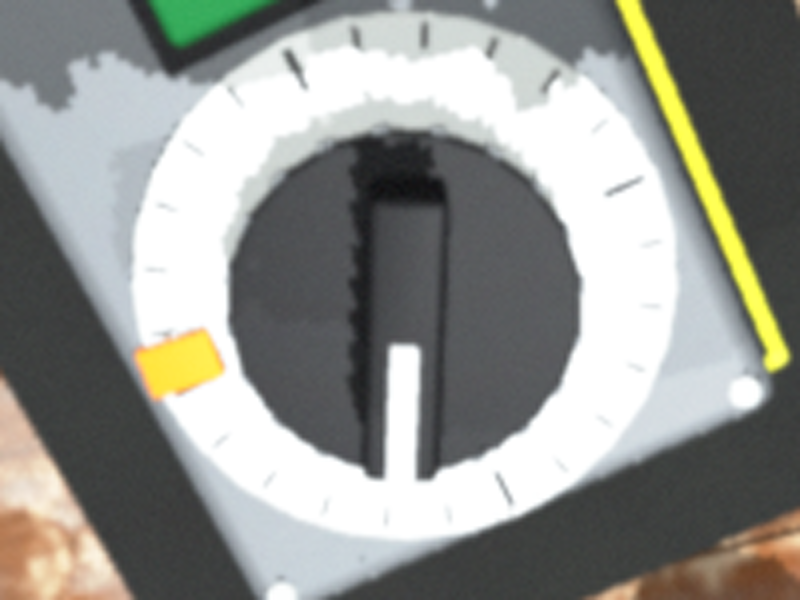

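In the enlarged crop the bar's top face runs from (408,202) to (402,480), which gives bar yaw of about -0.285. The tab is centred at (180,363), about -1.50 rad, so the knob needs roughly 1.22 rad clockwise. Next I close partway and descend.

Run:
```python
from h import *
f=np.load("pics/w1.npz")
a,b=pix2z(f,320.3,269.5,.09),pix2z(f,321.8,200.3,.09); print("bar",(a+b)/2,np.linalg.norm(a-b),"yaw",np.arctan2(*(a-b)[1::-1]))
t=pix2z(f,264.8,240.5,.0495);print(t,np.arctan2(t[1]-.0283,t[0]-.558))
plan([.558,.0283,.098],2.857,6,.35)
```

```text
bar [0.55824128 0.02896398 0.09      ] 0.049803172428696425 yaw -0.2888386918359332
[ 0.56174332 -0.018909    0.0495    ] -1.4916694047426788
from [0.5578 0.0286 0.2193] [-3.141e+00 -2.000e-03  2.872e+00] mm/row 20.21802962281084 deg/row 0.1482320944398725
[-0.001, -0.0, 0.202, -0.0, -0.0, 0.0, 0.35]
[-0.001, -0.0, 0.202, -0.0, -0.0, 0.0, 0.35]
[-0.001, -0.0, 0.202, -0.0, -0.0, 0.0, 0.35]
[-0.001, -0.0, 0.202, -0.0, -0.0, 0.0, 0.35]
[-0.001, -0.0, 0.202, -0.0, -0.0, 0.0, 0.35]
[-0.001, -0.0, 0.202, -0.0, -0.0, 0.0, 0.35]
```

Emit:
carry_out(increments=[[0,0,0.2,0,0,0.0025,0.35],[0,0,0.2,0,0,0,0.35],[0,0,0.2,0,0,0,0.35],[0,0,0.2,0,0,0,0.35],[0,0,0.2,0,0,0,0.35],[0,0,0.2,0,0,0,0.35],[0,0,0,0,0,0,0.35]], squeeze=20)

```text
time_s: 2.7
tool_pos: [0.5565, 0.0297, 0.0991]
ee_rot: [-3.141, -0.003, 2.859]
wrist_force: [-0.6, 0.3, 0.2]
width: 0.353
finger_force: 0.0
```

Run:
```python
from h import *
s=env.sense();print(s["tool_pos"],s["ee_rot"],s["wrist_force"],s["width"])
f=snap("wrist","pics/w2.png")
```

```text
[0.55649223 0.02974766 0.09912233] [-3.14084297e+00 -2.76109240e-03  2.85906769e+00] [-0.56499583  0.33388118  0.18261095] 0.3528863603289289
```

View pics/w2.png

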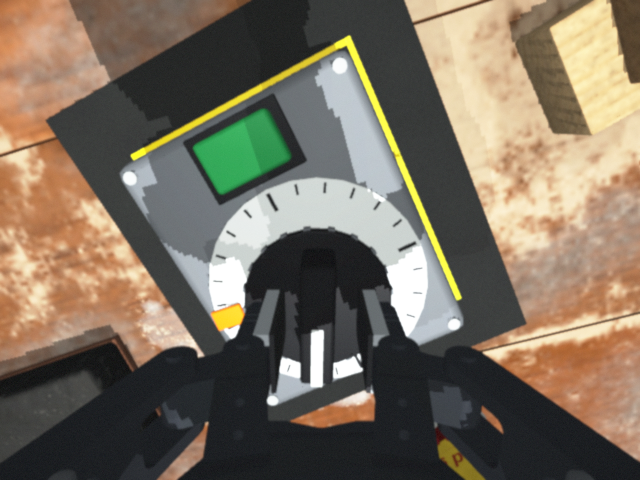

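The bar sits at (318,300), centred between the fingers and parallel to them. I'll creep down onto the disc.

Emit:
carry_out(increments=[[-0.015,0,0.06,0,0,0,0.35],[0,0,0.03,0,0,0,0.35],[0,0,0,0,0,0,0.35]])

```text
time_s: 3.12
tool_pos: [0.5594, 0.0286, 0.0912]
ee_rot: [3.142, -0.0, 2.858]
wrist_force: [-0.2, -0.7, 0.4]
width: 0.354
finger_force: 0.0
```

Emit:
carry_out(increments=[[0,0,0.03,0,0,0,0.35],[0,0,0.03,0,0,0,0.35],[0,0,0,0,0,0,0.35]])

```text
time_s: 3.5
tool_pos: [0.5597, 0.0285, 0.0855]
ee_rot: [3.141, 0.001, 2.858]
wrist_force: [-0.8, -0.4, 5.6]
width: 0.351
finger_force: 2.3
```

Emit:
carry_out(increments=[[0,0,0.025,0,0,0,0.35],[0,0,0,0,0,0,0.25],[0,0,0,0,0,0,0.1],[0,0,0,0,0,0,0.1],[0,0,0,0,0,0,0.1]], squeeze=25)

```text
time_s: 4.12
tool_pos: [0.5598, 0.0276, 0.0837]
ee_rot: [-3.14, 0.002, 2.857]
wrist_force: [-2.0, -4.2, 7.5]
width: 0.153
finger_force: 30.8
```

Emit:
carry_out(increments=[[0,-0.012,0.03,0,0,0,0.1],[0,0,0,0,0,0,0.1]])

```text
time_s: 4.38
tool_pos: [0.5598, 0.0273, 0.0811]
ee_rot: [3.141, 0.002, 2.857]
wrist_force: [-2.6, -1.1, 11.5]
width: 0.157
finger_force: 31.7
```

Emit:
carry_out(increments=[[0,0,0,0,0,0.008,0.1],[0,0,0,0,0,0.01,0.1],[0,0,0,0,0,0.01,0.1],[0,0,0,0,0,0.01,0.1],[0,0,0,0,0,0.01,0.1],[0,0,0,0,0,0.01,0.1]])

```text
time_s: 5.12
tool_pos: [0.5597, 0.027, 0.0812]
ee_rot: [3.141, 0.002, 2.492]
wrist_force: [-2.5, -1.6, 10.9]
width: 0.153
finger_force: 30.7
```

Emit:
carry_out(increments=[[0,0,0,0,0,0.013,0.1],[0,0,0,0,0,0.013,0.1],[0,0,0,0,0,0.013,0.1],[0,0,0,0,0,0.013,0.1],[0,0,0,0,0,0.013,0.1],[0,0,0,0,0,0.013,0.1],[0,0,0,0,0,0.013,0.1],[0,0,0,0,0,0.013,0.1]])

```text
time_s: 6.12
tool_pos: [0.5592, 0.0268, 0.081]
ee_rot: [3.141, 0.002, 1.838]
wrist_force: [-3.4, -2.1, 10.8]
width: 0.16
finger_force: 30.6
```

Emit:
carry_out(increments=[[0,0,0,0,0,0.011,0.1],[0,0,0,0,0,0.01,0.1],[0,0,0,0,0,0.01,0.1],[0,0,0,0,0,0,0.1]])

```text
time_s: 6.62
tool_pos: [0.559, 0.0268, 0.081]
ee_rot: [3.141, 0.002, 1.645]
wrist_force: [-3.4, -3.1, 10.5]
width: 0.158
finger_force: 30.4
```

Run:
```python
from h import *
s=env.sense();print(s["ee_rot"],s["wrist_force"],s["ft_torque"])
f=snap("wrist","pics/w3.png")
```

```text
[3.14098249e+00 1.59305902e-03 1.64502452e+00] [-3.42284928 -3.05289085 10.51398347] [-0.63714201  1.06984109  0.14562422]
```

View pics/w3.png

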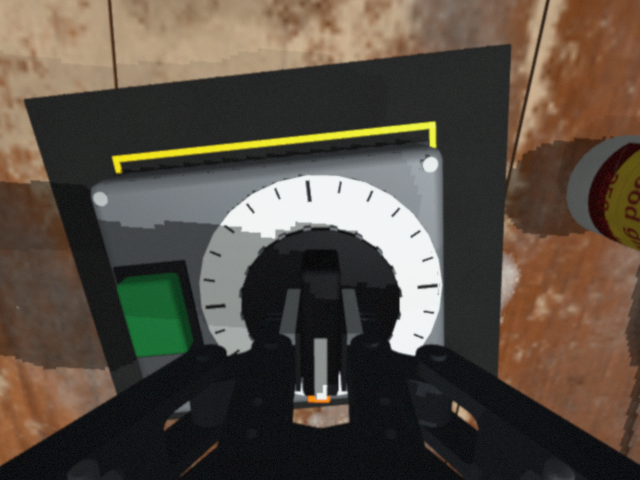

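The pointer at (320,370) lines up with the orange tab at (319,400), and the housing edge is still parallel to the yellow outline. I'll release while still pressing, then lift.

Emit:
carry_out(increments=[[0,0,0,0,0,0,0.22],[0,0,0,0,0,0,0.35],[0,0,0,0,0,0,0.35],[0,0,-0.05,0,0,0,0.35],[0,0,-0.1,0,0,0,0.35],[0,0,-0.3,0,0,0,0.35],[0,0,-0.5,0,0,0,0.35],[0,0,-0.5,0,0,0,0.35]])

```text
time_s: 7.68
tool_pos: [0.5583, 0.0274, 0.2256]
ee_rot: [-3.14, -0.0, 1.646]
wrist_force: [0.9, 0.9, -0.5]
width: 0.351
finger_force: 0.0
```

Run:
```python
from h import *
s=env.sense();print(s["tool_pos"],s["ee_rot"],s["wrist_force"])
f=snap("wrist","pics/w4.png")
```

```text
[0.5583331  0.02741885 0.225617  ] [-3.13971821e+00 -1.31164170e-04  1.64552725e+00] [ 0.92876132  0.8950038  -0.54452991]
```

View pics/w4.png

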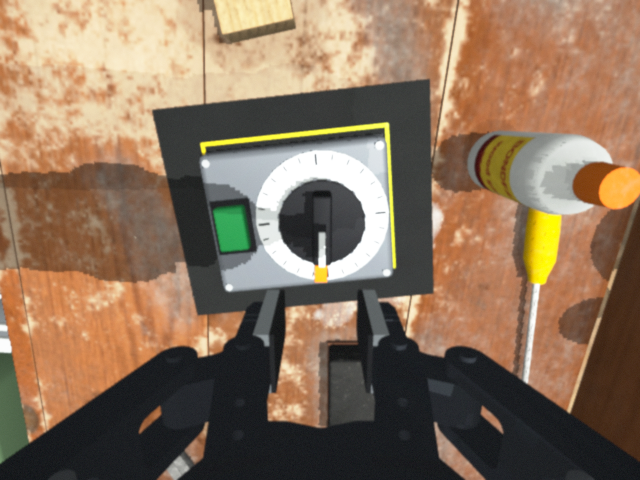

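The view shows the bar from (322,192) to (321,268) pointing straight at the tab at (321,274), with the timer parallel to the outline and the key at (233,226).

Run:
```python
from h import *
f=np.load("pics/w4.npz")
P=[pix2z(f,u,v,.047) for u,v in [(206,163),(379,146),(387,272),(229,288)]]
print("timer c",np.mean(P,0),"yaw",[np.arctan2(*(P[i]-P[j])[1::-1]) for i,j in [(1,0),(2,3)]])
a,b=pix2z(f,321,268,.09),pix2z(f,322,195,.09);t=pix2z(f,321,274,.0495);c=np.mean(P,0)+.018*np.array([.985,.175,0])
print("bar yaw",np.arctan2(*(a-b)[1::-1]),"tab",np.arctan2(*(t-c)[1::-1]),"key",pix2z(f,233,226,.057))
plan([.487,.016,.13],3.25,10,0)
```

```text
timer c [0.54158164 0.02485214 0.047     ] yaw [np.float64(0.17217239211028532), np.float64(0.18610787528783054)]
bar yaw -1.506998142336522 tab -1.5108792331428895 key [0.48912826 0.01886577 0.057     ]
from [0.5604 0.0275 0.233 ] [3.134 0.    1.645] mm/row 12.70235803160697 deg/row 9.193297096344834
[-0.006, -0.075, 0.102, 0.0, 0.0, -0.026, 0]
[0.006, -0.075, 0.102, 0.0, 0.0, -0.026, 0]
[0.018, -0.073, 0.103, 0.0, 0.0, -0.026, 0]
[0.029, -0.069, 0.103, 0.0, 0.0, -0.026, 0]
[0.04, -0.063, 0.103, 0.0, 0.0, -0.026, 0]
[0.049, -0.056, 0.103, 0.0, 0.0, -0.026, 0]
[0.058, -0.048, 0.103, 0.0, 0.0, -0.026, 0]
[0.064, -0.038, 0.103, 0.0, 0.0, -0.026, 0]
[0.069, -0.027, 0.103, 0.0, 0.0, -0.026, 0]
[0.073, -0.015, 0.103, 0.0, 0.0, -0.026, 0]
```

Emit:
carry_out(increments=[[-0.006,-0.09,0,0,0,-0.025,0],[0.006,-0.09,0,0,0,-0.025,0],[0.02,-0.09,0,0,0,-0.025,0],[0.035,-0.085,0,0,0,-0.025,0],[0.048,-0.078,0,0,0,-0.025,0],[0.06,-0.07,0,0,0,-0.025,0],[0.07,-0.06,0,0,0,-0.025,0],[0.08,-0.05,0,0,0,-0.025,0]])

```text
time_s: 8.72
tool_pos: [0.4858, 0.0159, 0.2243]
ee_rot: [-3.141, -0.001, 2.907]
wrist_force: [0.5, -0.8, -0.3]
width: 0.001
finger_force: 0.0
```

Run:
```python
from h import *
plan([.4875,.0165,.1],3.25,5,0)
```

```text
from [0.4858 0.0159 0.2243] [-3.141e+00 -1.000e-03  2.907e+00] mm/row 24.85623558453928 deg/row 3.9266650550958007
[-0.003, 0.002, 0.249, -0.0, -0.0, -0.011, 0]
[-0.003, 0.002, 0.249, -0.0, -0.0, -0.011, 0]
[-0.003, 0.001, 0.249, -0.0, -0.0, -0.011, 0]
[-0.003, 0.001, 0.249, -0.0, -0.0, -0.011, 0]
[-0.004, 0.001, 0.249, -0.0, -0.0, -0.011, 0]
```

Emit:
carry_out(increments=[[-0.003,0,0.25,0,0,-0.011,0],[-0.003,0,0.25,0,0,-0.011,0],[-0.003,0,0.25,0,0,-0.011,0],[-0.003,0,0.25,0,0,-0.011,0],[-0.003,0,0.2,0,0,-0.011,0],[0,0,0.06,0,0,0,0],[0,0,0,0,0,0,0]])

```text
time_s: 9.6
tool_pos: [0.4877, 0.0158, 0.0985]
ee_rot: [3.142, -0.001, -3.037]
wrist_force: [-0.9, 0.5, 0.7]
width: 0.001
finger_force: 0.0
```

Emit:
carry_out(increments=[[0,0,0.1,0,0,0,0],[0,0,0.06,0,0,0,0],[0,0,0.03,0,0,0,0],[0,0,0.02,0,0,0,0],[0,0,0.02,0,0,0,0],[0,0,0,0,0,0,0]])

```text
time_s: 10.35
tool_pos: [0.488, 0.0158, 0.0756]
ee_rot: [3.142, 0.0, -3.035]
wrist_force: [-0.8, -0.0, 2.4]
width: -0.002
finger_force: 1.0
```

Emit:
carry_out(increments=[[0,0,0.02,0,0,0,0],[0,0,0.02,0,0,0,0],[0,0,0.02,0,0,0,0],[0,0,0,0,0,0,0]])

```text
time_s: 10.85
tool_pos: [0.4885, 0.0159, 0.0727]
ee_rot: [-3.141, 0.003, -3.035]
wrist_force: [-10.9, 0.6, 27.8]
width: 0.001
finger_force: 14.1
```

The force rose to 28 N at TCP z = 0.0727, so the key has bottomed. I'll lift away and check.

Emit:
carry_out(increments=[[0,0,-0.04,0,0,0,0],[0,0,-0.2,0,0,0,0],[0,0,-0.4,0,0,0,0],[0,0,-0.5,0,0,0,0],[0.3,0,-0.4,0,0,0,0],[0,0,0,0,0,0,0]])

```text
time_s: 11.6
tool_pos: [0.4588, 0.0126, 0.2266]
ee_rot: [-3.141, 0.006, -3.036]
wrist_force: [0.8, 0.3, -1.0]
width: -0.001
finger_force: 0.0
```

Run:
```python
from h import *
s=env.sense();print(s["tool_pos"],s["ee_rot"],s["wrist_force"])
f=snap("wrist","pics/w5.png");g=snap("top","pics/top2.png"); snap("side","pics/side2.png")
im=cv2.resize(cv2.imread("pics/side2.png")[215:310,280:430],(632,400),interpolation=cv2.INTER_CUBIC)
w=cv2.resize(cv2.imread("pics/w5.png"),(800,600))
sm=cv2.resize(cv2.imread("pics/side2.png")[220:290,305:405],(400,280),interpolation=cv2.INTER_CUBIC)
sb=cv2.resize(cv2.imread("pics/side1.png")[220:290,305:405],(400,280),interpolation=cv2.INTER_CUBIC)
o=np.zeros((600,800,3),np.uint8); o[:280,:400]=sb;o[:280,400:]=sm
o[290:590,:400]=cv2.resize(cv2.imread("pics/w5.png"),(400,300))
o[290:590,400:700]=cv2.resize(cv2.imread("pics/top2.png")[205:345,260:400],(300,300))
cv2.imwrite("pics/m5.png",o)
```

```text
[0.45881233 0.01259613 0.22662696] [-3.14110974  0.00567252 -3.03561861] [ 0.82633708  0.26635444 -1.01568849]
```

View pics/m5.png

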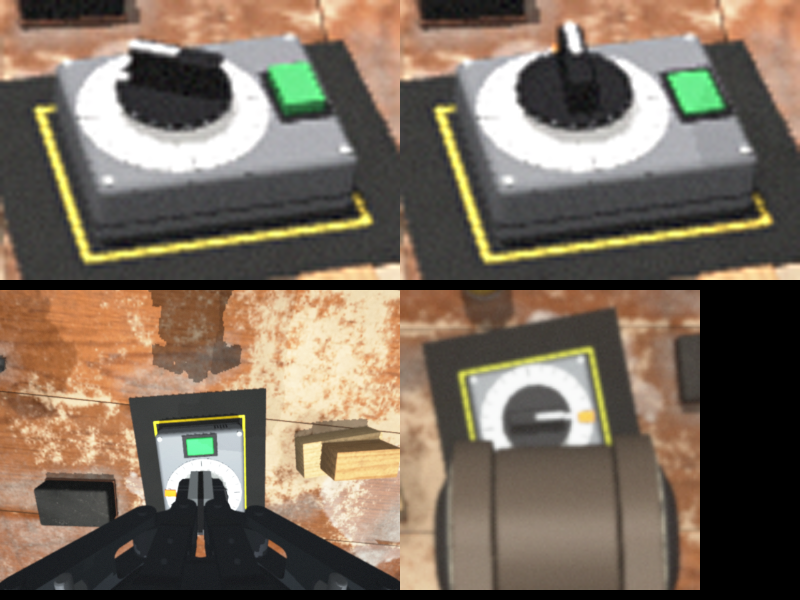

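The side views before and after show the key now down, near (695,92), the knob sprung up, and the timer unmoved in its outline. The top view shows the pointer at (560,415) on the tab at (587,416). I'm handing it in.

```bash
python3 -c "
from plant import env
print(env.close_job())"
```

```text
the job is handed in; nothing more can be done
None
```

I turned the knob to the orange marker, pressed the start key fully down, and the timer still sits straight in its outline; the job is handed in, but no pass/fail result came back.

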